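# Line up the spectacle cases in the bay under the eye-test console

### The job

Pick up the metal straightedge by its knob and use it to push the four spectacle cases under the console until their near ends all sit square on the yellow line, in one straight row. Then put the straightedge back on the black mat, standing along it, and let go; touch the cases with nothing but the straightedge, and leave the bottle, jar and lens box where they are.

Things in the scene. Friction and masses are not known exactly. Their poses are not given: they have to be found in the camera images.
- console: fixed grey eye-test console on two cheeks, roofing a bay. Origin: on the table, middle of the yellow line (10 mm wide, x = -5 to 5); x points into the bay (to the robot's right), y along the line. Body: front face x = 6 mm, back 176, y = -168 to 168, underside 95 and top 170 mm up; two tubes on top (x = 91 to 159) reach 262 mm
- bay_mouth (a point): point on the table, 150 mm in front of the yellow line's middle, axes as the console's: the open mouth of the bay. From here two fixed low side rails, 18 mm thick and 30 mm high, run to the console's cheeks; bay and rails are 300 mm wide inside. Yellow marks on the rails' tops carry on the line. Floor: bare table; no back stop
- ruler_knob (a point): metal straightedge, loose, 300 g: bar 270 long (y) x 30 (x) x 26 high, pushing faces at x = +15 and -15 mm, underside at z = -60 mm; above its middle a black disc knob, 44 mm diameter, 18 thick, disc axis along y (pinch its flat faces along y, at any lean), on a neck 24 x 14. Point: centre of the disc, z up. Starts upright on the mat, roughly along it. Same front and back
- mat: fixed thin black rubber mat, 90 (x) x 310 (y) x 3 mm, left of the bay's mouth. Origin: centre of its underside, on the table; y along its length
- case1_near (a point): blue hard spectacle case, closed, 120 long (x) x 44 (y) x 34 high, 60 to 130 g, loose on the table, roughly along the console's x, partly under the console, sticking out past the yellow line. Point: centre of its near end face (the end outside), 17 mm up; x points along the case into the bay, z up
- case2_near (a point): red hard spectacle case, closed, 120 long (x) x 44 (y) x 34 high, 60 to 130 g, loose on the table, roughly along the console's x, partly under the console, sticking out past the yellow line. Point: centre of its near end face (the end outside), 17 mm up; x points along the case into the bay, z up
- case3_near (a point): green hard spectacle case, closed, 120 long (x) x 44 (y) x 34 high, 60 to 130 g, loose on the table, roughly along the console's x, partly under the console, sticking out past the yellow line. Point: centre of its near end face (the end outside), 17 mm up; x points along the case into the bay, z up
- case4_near (a point): orange hard spectacle case, closed, 120 long (x) x 44 (y) x 34 high, 60 to 130 g, loose on the table, roughly along the console's x, partly under the console, sticking out past the yellow line. Point: centre of its near end face (the end outside), 17 mm up; x points along the case into the bay, z up
- bottle_mid (a point): bystander: clear bottle of lens cleaner, 48 mm diameter, 130 high, on the table beyond the mat or beside the bay's mouth. Point: its centre
- jar_mid (a point): bystander: amber jar, 56 mm diameter, 85 high, on the table beyond the mat or beside the bay's mouth. Point: its centre
- lensbox_mid (a point): bystander: closed wooden lens box 150 (x) x 100 (y) x 50 high, on the table behind the console. Point: its centre

How it is judged:
By the outcome, as a careful person would: the job done as asked, in the order asked, and still so for the second after the job is handed in, with the robot touching nothing.
It also fails if it takes over 59 s, if anything falls off the work surface, if the arm or the gripper's body presses on something with over 40 N, if the wrist force passes 120 N, or if a joint passes its speed limit or range.

### The arm

A 6-joint arm with a two-finger parallel gripper is mounted at the origin on the work surface. World frame = base frame: x ahead of the robot, y to its left, z up, the work surface at z = 0. Lengths are in mm, angles in rad, forces in N, time in s.
With the tool pointing down it reaches from about 300 to 775 mm from the base axis. Payload 14.6 kg.
Tool frame: the origin (TCP) lies on the centre line of the jaws, within the pads' length; the fingertips stand 22 mm ahead of it and the grasp point (between the pads) lies 3 mm ahead of it (manip.tcp_to_tips is the distance from the TCP to the fingertips, in mm); z points along the fingers, y is the direction in which the jaws open and shut (so a half turn about z gives the same grasp; the last joint's range is limited). The gripper opens to 94 mm and grips with 3 to 60 N. Pads are 16 mm wide; open, the fingers measure 119 mm over their backs; the gripper's body (75 mm by 177 mm) begins 78 mm behind the grasp point.
Start: joints at [1.238, 0.3, 1.521, -0, 1.321, -0.067], TCP at [144.472, 530.676, 201.546] pointing down, gripper open.
Joint ranges: [-3.03, 3.03], [-0.79, 2.21], [0.23, 2.52], [-1.04, 4.18], [0, 3.07], [-2.55, 2.55]. Speed limits (rad/s): [2.22, 2.22, 2.57, 3.14, 3.14, 3.14].

### API

Orientations are given as [roll, pitch, yaw] about the fixed x, y, z axes, in that order (R = Rz(yaw) Ry(pitch) Rx(roll)).
In Python, from cell import manip, vision, workorder gives the robot as it stands.
- The arm moves only by the tool carry_out, never from a script. Its argument "deltas" is a list of rows, each a list of 3 entries, a list of its own where there are three numbers: the shift along the tool's x, y, z in cm, then the turn about the tool's z in degrees, then the opening, from 0 (shut) to 1 (fully open). A call has 1 to 20 rows; each row shifts and turns the commanded pose from where the row before left it, along the tool's axes as they then stand; what a row does not reach is not made up. A row lasts 1/12 s, in which the tool goes at most 41.7 mm and 7.16 degrees, less where a joint would pass 70% of its speed; a pose out of reach is approached as far as the arm can. A call with a gripper value outside its range is refused whole. The fingers move at their own pace and stop on an object; "grip_force" is the grip in N (left out, the last holds). Time passes only in rows, so rows that do not move let the fingers close. It gives the time, the measured TCP pose, the force and the opening at its end, in the units of the state.
- manip.read_state(): the state, without advancing time (a new reading comes with each control period).
- vision.camera(name): name is "scene" or "top" or "wrist"; returns (picture, depth): 480x640x3 uint8, red, green, blue; 480x640 float32, mm along the optical axis (not along the pixel's ray), 0 where there is no reading.
- vision.calibration(name): a dict with "mtx" (3x3 intrinsics, pixels), "distortion" ([k1, k2, p1, p2, k3] as OpenCV has them; the pictures are not rectified), "eye" and "orientation" of the camera in the world. Camera axes: x right, y down, z forward; pixel columns grow to the right and rows downward; lengths in mm; the calibration is good to about 2 mm. A picture is of the moment at which its call begins: read the wrist's pose just before it. calibration takes no time and is no camera call; for the wrist camera it gives the pose at the moment of the call.
- workorder.sign_off(): hands the job in, once; it reports no verdict.
The state is a dict: "clock": time; "joints": joint angles; "qd": joint speeds; "effort": joint torques, N m; "eef_pos": TCP position; "eef_rot": TCP orientation; "wrist_force": force on the tool from outside, world axes, zero at the start; "moment": the same for the moment, N m; "finger_gap": finger opening in mm.
Only numpy, scipy, OpenCV 4.12 (cv2) and the standard library are available. Lean on these libraries where they do the work, as an engineer would, in place of code of your own. Each camera call takes 0.05 s, during which the arm holds its last target.

## Working session

There is one attempt and no reset: what is moved stays moved. The work goes in short steps, Python scripts to look and compute and a tool call to move; the robot and the scene stay as the last step left them, time stands still between calls to the robot, and variables do not carry over. Pictures are saved under pics/ and viewed, and the job is handed in when it is done.

Besides the shell and the picture viewer there is one more tool, called after ">>>" as name([rows], argument=value, ...), one row to a line, values as JSON. carry_out: Moves the arm, as the interface text tells. Its arguments: {"type":"object","properties":{"deltas":{"type":"array","items":{"type":"array"}},"grip_force":{"type":"number"}},"required":["deltas"]}

```bash
ls; mkdir -p pics; python3 - <<'E'
from cell import manip, vision, workorder
import cv2,numpy as np
s=manip.read_state();print({k:np.round(v,3).tolist() for k,v in s.items()})
for n in ["scene","top","wrist"]:
    c=vision.calibration(n);print(n,{k:np.round(v,3).tolist() for k,v in c.items()})
    p,d=vision.camera(n);cv2.imwrite(f"pics/{n}0.png",p[:,:,::-1]);np.save(f"pics/{n}0.npy",d)
E
```

```text
pics
{'clock': 0.0, 'joints': [1.238, 0.3, 1.522, -0.0, 1.321, -0.067], 'qd': [0.001, 0.0, 0.0, 0.0, 0.001, -0.001], 'effort': [0.002, -53.181, -35.273, 0.071, 0.025, -0.0], 'eef_pos': [144.387, 530.44, 201.001], 'eef_rot': [-3.14, -0.0, 2.876], 'wrist_force': [-0.012, -0.547, -0.216], 'moment': [0.025, -0.005, 0.001], 'finger_gap': 94.088}
scene {'mtx': [[580.433, 0.0, 321.383], [0.0, 580.433, 233.115], [0.0, 0.0, 1.0]], 'distortion': [-0.127, 0.0, 0.0, 0.0, 0.0], 'eye': [1481.583, 193.14, 980.874], 'orientation': [-2.345, -0.009, 1.846]}
top {'mtx': [[475.248, 0.0, 313.185], [0.0, 475.248, 239.181], [0.0, 0.0, 1.0]], 'distortion': [-0.065, 0.0, 0.0, 0.0, 0.0], 'eye': [397.031, -69.536, 1095.91], 'orientation': [-2.974, -0.007, -1.553]}
wrist {'mtx': [[384.703, 0.0, 326.054], [0.0, 384.703, 238.667], [0.0, 0.0, 1.0]], 'distortion': [-0.03, 0.0, 0.0, 0.0, 0.0], 'eye': [81.245, 548.359, 383.6], 'orientation': [2.912, 0.001, 1.304]}
```

View pics/scene0.png

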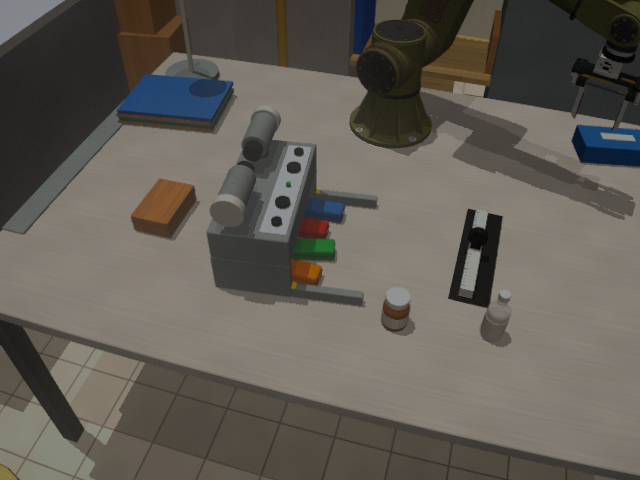

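View pics/top0.png

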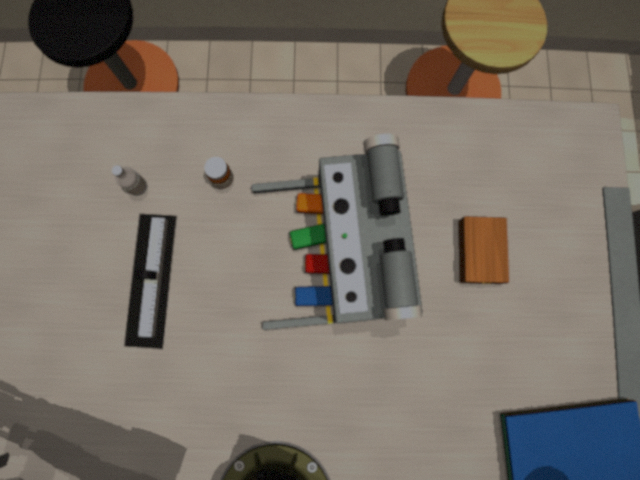

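View pics/wrist0.png

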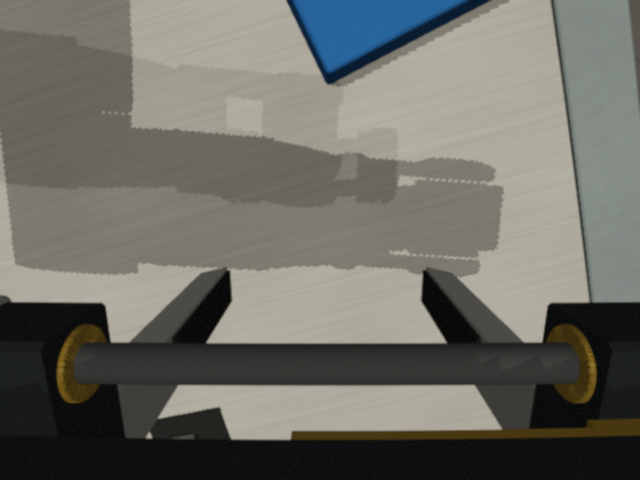

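The scene view shows the console with rails around (290,240) and the mat with the ruler at (475,255). In the top view the mat and ruler are at (150,280), the knob at (151,275), and the cases at x≈295–328, y≈203, 237, 264, 296. The bottle is at (128,180) and the jar at (218,172).

```bash
cat > h.py <<'E'
import cv2,numpy as np
from cell import manip, vision, workorder
from scipy.spatial.transform import Rotation as R
def cal(n):
    c=vision.calibration(n);return (np.array(c['mtx']),np.array(c['distortion']),np.array(c['eye']),R.from_euler('xyz',c['orientation']).as_matrix())
def pz(C,uv,z):
    K,D,e,Rm=C
    q=cv2.undistortPoints(np.array(uv,float).reshape(-1,1,2),K,D).reshape(-1,2)
    r=np.c_[q,np.ones(len(q))]@Rm.T
    return e+r*((z-e[2])/r[:,2])[:,None]
def cloud(C,d):
    h,w=d.shape;u,v=np.meshgrid(np.arange(w),np.arange(h))
    K,D,e,Rm=C
    q=cv2.undistortPoints(np.c_[u.ravel(),v.ravel()].astype(float).reshape(-1,1,2),K,D).reshape(-1,2)
    P=np.c_[q,np.ones(len(q))]*d.reshape(-1,1)
    return (P@Rm.T+e).reshape(h,w,3)
def proj(C,P):
    K,D,e,Rm=C
    r=cv2.Rodrigues(Rm.T)[0];return cv2.projectPoints(np.array(P,float).reshape(-1,1,3),r,-Rm.T@e,K,D)[0].reshape(-1,2)
E
python3 - <<'E'
from h import *
C=cal('top');d=np.load('pics/top0.npy');p=cv2.imread('pics/top0.png')
P=cloud(C,d)
print('table z',np.median(P[380:420,250:450,2]),np.median(P[120:160,20:100,2]))
for n,(v,u) in dict(ruler=(240,155),knob=(275,151),mat=(330,155),rail=(187,280),rail2=(324,285),blue=(296,310),red=(264,315),green=(237,310),orange=(203,310),console=(240,350),box=(250,485),jar=(163,215),bottle=(172,120)).items(): print(n,np.round(P[v,u],1))
hsv=cv2.cvtColor(p,cv2.COLOR_BGR2HSV)
# mat
m=((hsv[:,:,2]<60)&(np.abs(P[:,:,2])<60)).astype(np.uint8); m[:, :100]=0;m[:,200:]=0;m[:200]=0;m[360:]=0
c=max(cv2.findContours(m,0,1)[0],key=cv2.contourArea);r=cv2.minAreaRect(c);b=cv2.boxPoints(r);print('mat',np.round(pz(C,b,3),1),np.round(pz(C,[r[0]],3),1))
big=cv2.resize(p[160:350,80:360],None,fx=2.85,fy=2.85,interpolation=cv2.INTER_CUBIC);cv2.imwrite('pics/c1.png',big)
# console
m=((P[:,:,2]>160)&(P[:,:,2]<180));m[:, :300]=0;m[:,440:]=0;m[:140]=0;m[330:]=0
q=P[m][:,:2].astype(np.float32);r=cv2.minAreaRect(q);print('console top',np.round(cv2.boxPoints(r),1))
# rails
m=((P[:,:,2]>24)&(P[:,:,2]<36));
for v0,v1 in ((170,200),(310,335)):
    mm=m.copy();mm[:v0]=0;mm[v1:]=0;mm[:,:245]=0;mm[:,316:]=0
    r=cv2.minAreaRect(P[mm][:,:2].astype(np.float32));print('rail',np.round(cv2.boxPoints(r),1),np.round(np.linalg.svd(P[mm][:,:2]-P[mm][:,:2].mean(0),full_matrices=False)[2][0],4))
E
```

```text
table z 0.18775896047384322 -0.29563945295001304
ruler [568.6 286.9  32.1]
knob [484.7 274.9  77.4]
mat [365.8 283.3  -0.5]
rail [699.    5.3  30.2]
rail2 [386.4 -15.   32.7]
blue [448.7 -69.   36.8]
red [520.4 -78.9  35.8]
green [582.1 -66.5  33.4]
orange [661.2 -65.   34.2]
console [ 554.  -146.2  168.9]
box [ 556.6 -459.1   53.8]
jar [736.5 148.1  84. ]
bottle [698.5 341.4 129.2]
mat [[330.7 349.9   3. ]
 [638.8 341.3   3. ]
 [631.  252.3   3. ]
 [324.6 264.5   3. ]] [[478.1 301.5   3. ]]
console top [[ 391.9 -119.9]
 [ 411.3 -288.2]
 [ 744.3 -249.6]
 [ 724.8  -81.3]]
rail [[667.7  70. ]
 [670.4 -76.4]
 [721.3 -75.5]
 [718.6  71. ]] [0.0173 0.9999]
rail [[374.2  33.2]
 [387.7 -82.8]
 [405.6 -80.7]
 [392.1  35.3]] [-0.1029  0.9947]
```

View pics/c1.png

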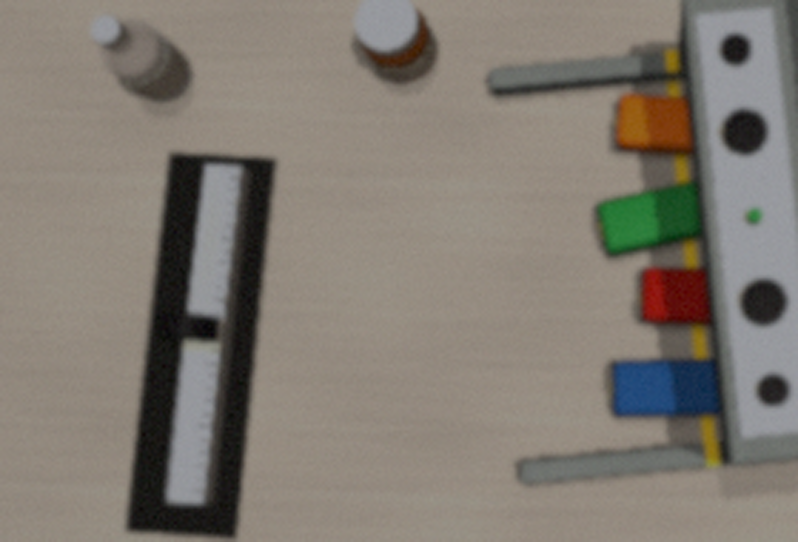

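```bash
cat > meas.py <<'E'
from h import *
def frame():
    yc=np.array([332.9,38.6]);yc/=np.linalg.norm(yc);xc=np.array([yc[1],-yc[0]])
    fm=np.array([558.35,-100.6]);o=fm-6*xc
    return o,xc,yc
def toc(P):
    o,xc,yc=frame();d=np.asarray(P)[...,:2]-o;return np.stack([d@xc,d@yc],-1)
HUE={'blue':(100,125),'red':(174,6),'green':(45,85),'orange':(7,17)}
def cases(C,p,P,zr=(20,50)):
    hsv=cv2.cvtColor(p,cv2.COLOR_BGR2HSV);out={}
    c=toc(P)
    reg=(c[...,0]>-110)&(c[...,0]<20)&(abs(c[...,1])<150)&(P[...,2]>zr[0])&(P[...,2]<zr[1])
    for n,(a,b) in HUE.items():
        H=hsv[:,:,0];m=((H>=a)&(H<=b)) if a<b else ((H>=a)|(H<=b))
        m=m&(hsv[:,:,1]>120)&(hsv[:,:,2]>40)&reg
        out[n]=m
    return out
E
python3 - <<'E'
from meas import *
C=cal('top');d=np.load('pics/top0.npy');p=cv2.imread('pics/top0.png');P=cloud(C,d)
# ruler
m=(P[...,2]>18)&(P[...,2]<45);m[:,:125]=0;m[:,190:]=0;m[:205]=0;m[350:]=0
q=P[m][:,:2].astype(np.float32);r=cv2.minAreaRect(q);print('ruler',np.round(cv2.boxPoints(r),1),r, 'mean',q.mean(0))
v=np.linalg.svd(q-q.mean(0),full_matrices=False)[2][0];print('dir',v,np.degrees(np.arctan2(v[1],v[0])))
m=(P[...,2]>60)&(P[...,2]<95);m[:,:125]=0;m[:,190:]=0;m[:205]=0;m[350:]=0
q=P[m];print('knob',q.mean(0),np.ptp(q,axis=0))
o,xc,yc=frame();print('o',o,'yaw',np.degrees(np.arctan2(yc[1],yc[0])))
for n,mm in cases(C,p,P).items():
    q=toc(P[mm]);print(n,mm.sum(),'min',np.percentile(q,2,axis=0).round(1),'max',np.percentile(q,98,axis=0).round(1))
print('mouth',o-150*xc)
E
```

```text
ruler [[351.2 280.7]
 [621.  267.3]
 [622.6 301. ]
 [352.8 314.3]] ((486.89892578125, 290.8277587890625), (33.72063064575195, 270.1598815917969), 87.1667251586914) mean [485.43738 289.39346]
dir [-0.99886125  0.04771001] 177.26538
knob [487.34337013 286.60013205  79.31761949] [18.51218284 44.28811248 27.21426119]
o [557.65892567 -94.63993152] yaw 6.613952737356977
blue 628 min [ -68.2 -124.7] max [  7.5 -85.6]
red 432 min [-41.4 -54.8] max [  8.2 -12.1]
green 609 min [-66.4   8.3] max [ 7.1 50.8]
orange 506 min [-47.2 -16.1] max [  8.4 129.6]
mouth [540.38206751  54.36178046]
```

>>> carry_out([
  [[0,0,-0.3],7,1],
  [[0,0,-0.3],7,1],
  [[0,0,-0.3],7,1],
  [[0,0,-0.3],7,1],
  [[0,0,-0.3],7,1],
  [[0,0,-0.3],7,1],
  [[0,0,-0.3],7,1],
  [[0,0,-0.3],7,1],
  [[0,0,-0.3],7,1],
  [[0,0,-0.3],7,1],
  [[0,0,0],7,1],
  [[0,0,0],0.5,1],
  [[-1,1,0],0,1],
  [[-2,3,0],0,1],
  [[-2,3,0],0,1],
  [[-2,3,0],0,1],
  [[-2,3,0],0,1],
  [[-2,3,0],0,1],
  [[-2,3,0],0,1],
  [[-2,3,0],0,1],
])

```text
clock: 1.82
eef_pos: [358.4, 368.3, 231.5]
eef_rot: [3.142, 0.0, 1.528]
wrist_force: [-0.1, 1.1, -0.5]
finger_gap: 94.2
```

>>> carry_out([
  [[-2,3,0],0,1],
  [[-2,3,0],0,1],
  [[-2,3,0],0,1],
  [[-1,3,0],0,1],
  [[-0.6,1.4,0],0,1],
  [[0,1,0],0,1],
  [[0,0,0],0,1],
  [[0,0,0],0,1],
])

```text
clock: 2.48
eef_pos: [496.9, 287.4, 231.2]
eef_rot: [-3.141, 0.0, 1.525]
wrist_force: [-0.0, -0.1, 0.1]
finger_gap: 94.0
```

```bash
python3 - <<'E'
from h import *
s=manip.read_state();print({k:np.round(s[k],3).tolist() for k in('clock','joints','eef_pos','eef_rot')})
p,d=vision.camera('wrist');cv2.imwrite("pics/w1.png",p[:,:,::-1]);np.save("pics/w1.npy",d)
C=cal('wrist');print(C[2]);np.savez('pics/w1cal.npz',a=C[0],b=C[1],c=C[2],d=C[3])
E
```

```text
{'clock': 2.483, 'joints': [0.461, 0.334, 1.408, 0.0, 1.401, 0.506], 'eef_pos': [496.894, 287.392, 231.16], 'eef_rot': [-3.141, 0.0, 1.525]}
[499.55136449 353.64634169 413.90271786]
```

View pics/w1.png

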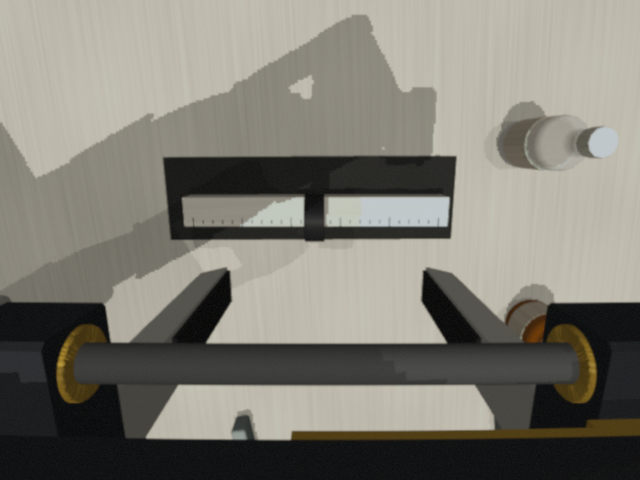

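The wrist view shows the mat with corners at about (165,157), (456,157), (451,238) and (171,239). The ruler spans (183–448, 195–228), the knob is at (314,216), and the bottle is at (560,142).

```bash
python3 - <<'E'
from h import *
z=np.load('pics/w1cal.npz');C=(z['a'],z['b'],z['c'],z['d']);d=np.load('pics/w1.npy');p=cv2.imread('pics/w1.png');P=cloud(C,d)
print('table',np.median(P[60:120,200:300,2]))
b=pz(C,[(165,157),(456.5,157),(451.5,238.5),(171,239.5)],3);print('mat corners',b.round(1),'c',b.mean(0).round(1),[np.linalg.norm(b[i]-b[i-1]).round(1) for i in range(4)])
e=b[1]-b[0]+b[2]-b[3];print('mat ang',np.degrees(np.arctan2(e[1],e[0])))
m=(P[...,2]>20)&(P[...,2]<40);m[:185]=0;m[250:]=0;m[:,:175]=0;m[:,460:]=0
q=P[m][:,:2].astype(np.float32);r=cv2.minAreaRect(q);print(r);v=np.linalg.svd(q-q.mean(0),full_matrices=False)[2][0];print('ang',np.degrees(np.arctan2(v[1],v[0])),np.median(P[m][:,2]))
t=pz(C,[(183,197),(448,196),(448,227),(182.5,228)],29);print('ruler top corners',t.round(1),t.mean(0).round(1))
m=(P[...,2]>55)&(P[...,2]<95);m[:185]=0;m[250:]=0;m[:,:250]=0;m[:,400:]=0
q=P[m];print('knob',q.min(0),q.max(0))
E
```

```text
table -0.39268608144584505
mat corners [[329.9 353.9   3. ]
 [635.9 339.4   3. ]
 [632.8 251.6   3. ]
 [324.1 264.9   3. ]] c [480.7 302.4   3. ] [np.float64(89.2), np.float64(306.4), np.float64(87.9), np.float64(309.0)]
mat ang -2.5879720610554124
((485.70635986328125, 293.0361328125), (29.61912727355957, 270.17706298828125), 87.38809967041016)
ang -2.6693485 28.525853057156326
ruler top corners [[353.4 313.6  29. ]
 [619.7 302.1  29. ]
 [620.5 270.3  29. ]
 [348.8 282.   29. ]] [485.6 292.   29. ]
knob [476.20446168 270.65478925  63.04874416] [495.75804091 314.77274218  86.7182769 ]
```

>>> carry_out([
  [[0.5,-1.1,2],0,1],
  [[0,0,3],0,1],
  [[0,0,3],0,1],
  [[0,0,2.5],0,1],
  [[0,0,1.7],0,1],
  [[0,0,1],0,1],
  [[0,0,0],0,1],
  [[0,0,0],0,1],
  [[0,0,0],0,0.5],
  [[0,0,0],0,0.4],
], grip_force=50)

```text
clock: 3.37
eef_pos: [487.0, 293.5, 100.9]
eef_rot: [3.14, -0.001, 1.524]
wrist_force: [0.1, 0.3, 0.2]
finger_gap: 84.2
```

```bash
cat > snap.py <<'E'
import sys
from h import *
s=manip.read_state();print({k:np.round(s[k],3).tolist() for k in('clock','eef_pos','eef_rot','finger_gap')})
for n,t in zip(sys.argv[1::2],sys.argv[2::2]):
    C=cal(n);p,d=vision.camera(n);cv2.imwrite(f"pics/{t}.png",p[:,:,::-1]);np.savez(f'pics/{t}.npz',a=C[0],b=C[1],c=C[2],d=C[3],dep=d)
E
python3 snap.py wrist w2
```

```text
{'clock': 3.367, 'eef_pos': [486.956, 293.495, 100.933], 'eef_rot': [3.14, -0.001, 1.524], 'finger_gap': 84.171}
```

View pics/w2.png

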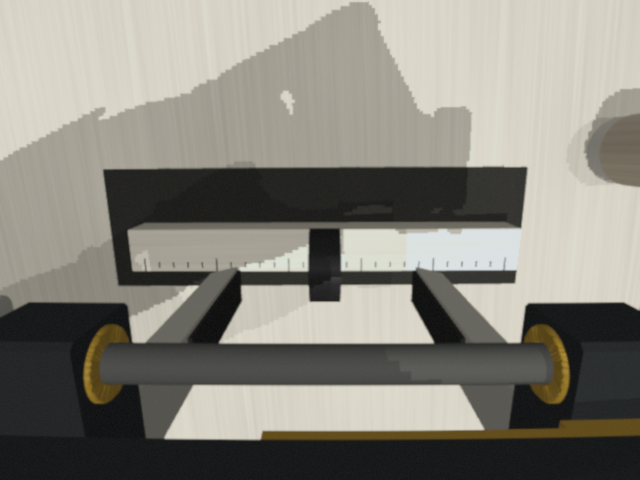

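The knob at (325,265) is centred between the fingertips at (240,285) and (415,285). Lowering 2 mm and closing.

>>> carry_out([
  [[0,0,0.2],0,0.4],
  [[0,0,0],0,0.3],
  [[0,0,0],0,0.25],
  [[0,0,0],0,0.2],
  [[0,0,0],0,0.15],
  [[0,0,0],0,0.1],
  [[0,0,0],0,0],
  [[0,0,0],0,0],
  [[0,0,0],0,0],
  [[0,0,0],0,0],
  [[0,0,0],0,0],
  [[0,0,0],0,0],
], grip_force=55)

```text
clock: 4.42
eef_pos: [486.5, 293.1, 97.5]
eef_rot: [-3.142, 0.0, 1.523]
wrist_force: [-0.1, 0.1, 0.3]
finger_gap: 1.6
```

```bash
python3 snap.py wrist w3 scene s3
```

```text
{'clock': 4.417, 'eef_pos': [486.528, 293.119, 97.529], 'eef_rot': [-3.142, 0.0, 1.523], 'finger_gap': 1.587}
```

View pics/w3.png

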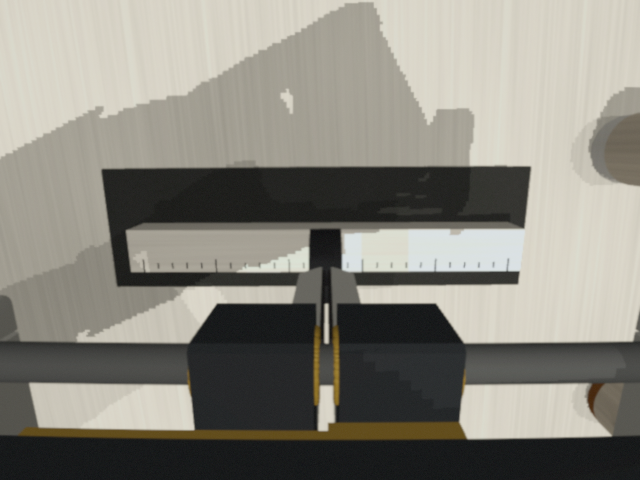

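View pics/s3.png

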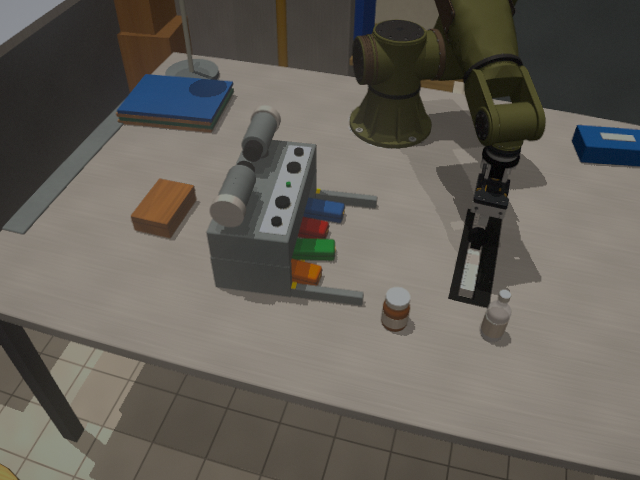

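```bash
python3 - <<'E'
from h import *
print([ (a,getattr(manip,a)) for a in dir(manip) if not a.startswith('_')])
z=np.load('pics/w3.npz');C=(z['a'],z['b'],z['c'],z['d']);P=cloud(C,z['dep'])
for v in range(225,345,6): print(v,[P[v,u].round(0).tolist() for u in (312,325,340,345)])
p=cv2.imread('pics/w3.png');cv2.imwrite('pics/w3c.png',cv2.resize(p[200:360,220:430],None,fx=3.6,fy=3.6))
E
```

```text
[('Unreachable', <class 'cell.Unreachable'>), ('read_state', <function make.<locals>.<lambda> at 0x7fb7f0659440>), ('tcp_to_tips', 22.0)]
225 [[477.0, 308.0, 15.0], [486.0, 307.0, 15.0], [497.0, 307.0, 15.0], [500.0, 307.0, 16.0]]
231 [[479.0, 314.0, 66.0], [487.0, 314.0, 66.0], [495.0, 313.0, 67.0], [500.0, 305.0, 29.0]]
237 [[480.0, 312.0, 72.0], [487.0, 312.0, 73.0], [495.0, 311.0, 72.0], [500.0, 301.0, 27.0]]
243 [[480.0, 309.0, 76.0], [487.0, 309.0, 76.0], [495.0, 309.0, 76.0], [499.0, 297.0, 29.0]]
249 [[480.0, 307.0, 79.0], [487.0, 307.0, 79.0], [495.0, 306.0, 79.0], [499.0, 292.0, 28.0]]
255 [[479.0, 304.0, 81.0], [486.0, 304.0, 81.0], [494.0, 303.0, 80.0], [499.0, 288.0, 29.0]]
261 [[479.0, 301.0, 83.0], [486.0, 301.0, 83.0], [494.0, 301.0, 83.0], [499.0, 284.0, 28.0]]
267 [[479.0, 298.0, 83.0], [486.0, 298.0, 84.0], [494.0, 297.0, 84.0], [499.0, 280.0, 29.0]]
273 [[480.0, 304.0, 111.0], [486.0, 302.0, 106.0], [493.0, 303.0, 109.0], [496.0, 303.0, 110.0]]
279 [[481.0, 303.0, 119.0], [486.0, 300.0, 109.0], [493.0, 303.0, 118.0], [495.0, 303.0, 119.0]]
285 [[481.0, 304.0, 127.
[... 238 characters left out ...]
1.0], [494.0, 303.0, 139.0]]
303 [[485.0, 327.0, 202.0], [486.0, 289.0, 111.0], [491.0, 327.0, 203.0], [492.0, 327.0, 203.0]]
309 [[485.0, 328.0, 207.0], [486.0, 286.0, 111.0], [491.0, 327.0, 207.0], [492.0, 327.0, 206.0]]
315 [[485.0, 327.0, 209.0], [483.0, 232.0, -1.0], [491.0, 327.0, 210.0], [492.0, 327.0, 210.0]]
321 [[485.0, 328.0, 213.0], [482.0, 226.0, -2.0], [491.0, 327.0, 212.0], [492.0, 327.0, 213.0]]
327 [[485.0, 327.0, 215.0], [482.0, 222.0, 0.0], [491.0, 327.0, 215.0], [492.0, 327.0, 215.0]]
333 [[486.0, 327.0, 218.0], [482.0, 217.0, 0.0], [491.0, 327.0, 217.0], [491.0, 326.0, 216.0]]
339 [[486.0, 327.0, 219.0], [482.0, 211.0, -1.0], [490.0, 328.0, 221.0], [491.0, 327.0, 219.0]]
```

View pics/w3c.png

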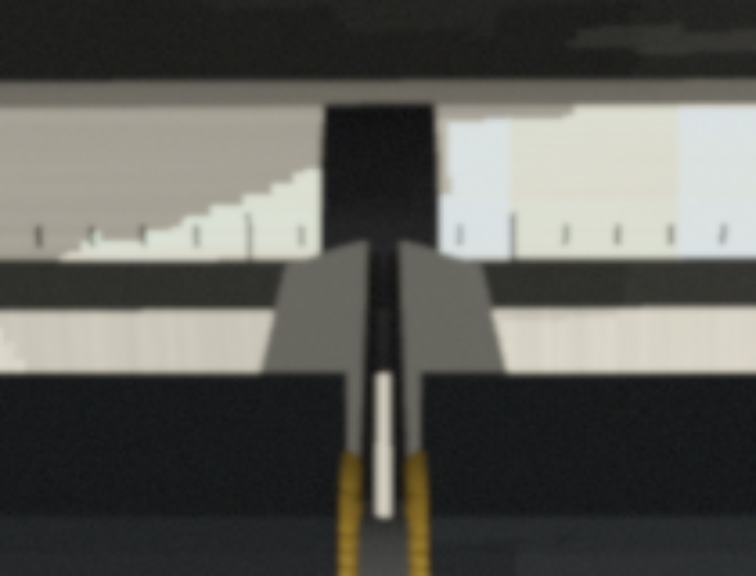

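```bash
python3 - <<'E'
from h import *
z=np.load('pics/s3.npz');C=(z['a'],z['b'],z['c'],z['d']);P=cloud(C,z['dep'])
p=cv2.imread('pics/s3.png').copy()
for zz,col in((110,(0,255,0)),(97.5,(255,0,255)),(75.5,(0,0,255))):
    print(zz,proj(C,[(486.5,293.1,zz)]))
x=p[170:270,430:530];cv2.imwrite('pics/s3c.png',cv2.resize(x,None,fx=6,fy=6,interpolation=cv2.INTER_CUBIC))
for v in range(205,256,3): print(v,[P[v,u].round(0).tolist() for u in (476,480,484,488)])
E
```

```text
110 [[482.90412483 221.56224895]]
97.5 [[481.78584565 225.63551928]]
75.5 [[479.84805471 232.67486627]]
205 [[572.0, 263.0, 224.0], [572.0, 270.0, 226.0], [571.0, 278.0, 227.0], [576.0, 285.0, 234.0]]
208 [[566.0, 265.0, 212.0], [568.0, 272.0, 215.0], [568.0, 280.0, 217.0], [574.0, 287.0, 225.0]]
211 [[567.0, 266.0, 204.0], [566.0, 274.0, 206.0], [567.0, 282.0, 208.0], [565.0, 289.0, 209.0]]
214 [[370.0, 284.0, 28.0], [496.0, 282.0, 139.0], [566.0, 283.0, 200.0], [569.0, 291.0, 205.0]]
217 [[381.0, 285.0, 28.0], [496.0, 284.0, 129.0], [504.0, 291.0, 138.0], [504.0, 299.0, 141.0]]
220 [[391.0, 286.0, 27.0], [499.0, 285.0, 124.0], [498.0, 293.0, 125.0], [357.0, 317.0, 5.0]]
223 [[408.0, 286.0, 32.0], [501.0, 286.0, 117.0], [503.0, 295.0, 121.0], [364.0, 318.0, 1.0]]
226 [[415.0, 287.0, 29.0], [410.0, 297.0, 27.0], [500.0, 297.0, 109.0], [377.0, 319.0, 3.0]]
229 [[484.0, 283.0, 82.0], [483.0, 292.0, 83.0], [477.0, 301.0, 80.0], [388.0, 320.0, 3.0]]
232 [[496.0, 283.0, 84.0], [497.0, 292.0, 87.0], [488.0, 301.0, 81.0], [397.0, 321.0, 2.0]]
235 [[496.0, 285.0, 75.0], [1482.0, 193.0, 981.0], [496.0, 302.0, 80.0], [405.0, 322.0, -1.0]]
238 [[493.0, 287.0, 63.0], [499.0, 295.0, 71.0], [497.0, 304.0, 71.0], [418.0, 322.0, 1.0]]
241 [[497.0, 289.0, 58.0], [496.0, 297.0, 60.0], [497.0, 306.0, 62.0], [433.0, 322.0, 6.0]]
244 [[499.0, 290.0, 50.0], [500.0, 299.0, 54.0], [496.0, 308.0, 52.0], [442.0, 323.0, 5.0]]
247 [[495.0, 293.0, 37.0], [482.0, 303.0, 28.0], [455.0, 315.0, 4.0], [452.0, 324.0, 4.0]]
250 [[498.0, 294.0, 31.0], [496.0, 303.0, 32.0], [462.0, 316.0, 2.0], [459.0, 325.0, 1.0]]
253 [[507.0, 295.0, 30.0], [477.0, 307.0, 4.0], [475.0, 316.0, 4.0], [473.0, 325.0, 5.0]]
```

View pics/s3c.png

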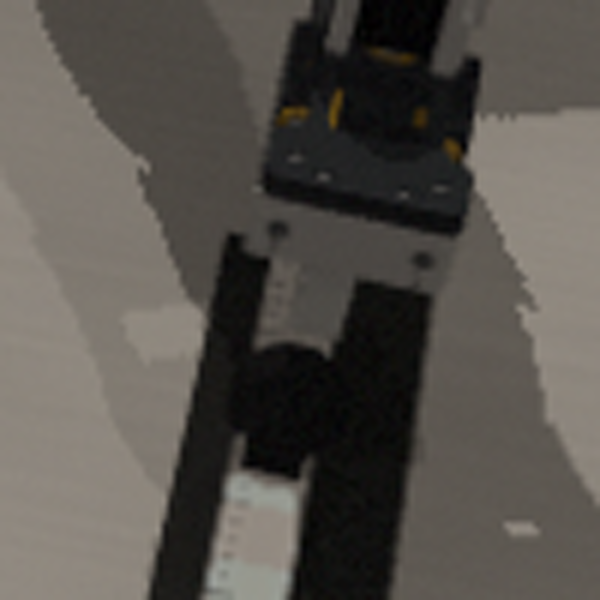

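The fingers closed just above the knob. Both cameras put the fingertips at z≈101 while the reported TCP is z=97.5, so the real tips are about 25 mm higher than the stated 22 mm offset implies. I'll open, go lower and check before closing.

>>> carry_out([
  [[0,0,-0.3],0,0.2],
  [[0,0,0],0,0.4],
  [[0,0,0],0,0.5],
  [[0,0,0],0,0.5],
  [[0,0,0],0,0.5],
  [[0,0,0],0,0.5],
  [[0,0,1.2],0,0.5],
  [[0,0,1.2],0,0.5],
  [[0,0,0],0,0.5],
  [[0,0,0],0,0.5],
])

```text
clock: 5.35
eef_pos: [486.0, 292.8, 75.2]
eef_rot: [-3.14, 0.001, 1.523]
wrist_force: [-0.4, 0.6, -0.3]
finger_gap: 46.7
```

```bash
python3 snap.py wrist w4 scene s4; python3 - <<'E'
from h import *
p=cv2.imread('pics/w4.png')
a=cv2.resize(p[200:360,220:430],None,fx=3,fy=3,interpolation=cv2.INTER_CUBIC)
x=cv2.imread('pics/s4.png')[170:270,430:530]
b=cv2.resize(x,(480,480),interpolation=cv2.INTER_CUBIC)
c=np.zeros((480,780,3),np.uint8);c[:,:400]=cv2.resize(a,(400,480));c[:,400:]=b[:,:380];cv2.imwrite('pics/m4.png',c);cv2.imwrite('pics/w4c.png',a)
E
```

```text
{'clock': 5.35, 'eef_pos': [485.996, 292.809, 75.237], 'eef_rot': [-3.14, 0.001, 1.523], 'finger_gap': 46.697}
```

View pics/w4c.png

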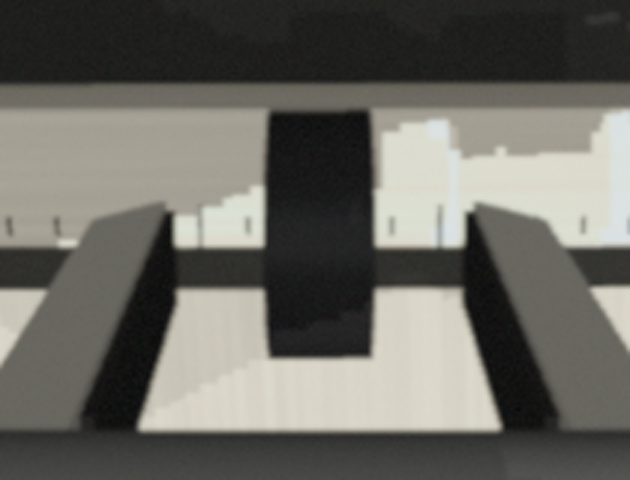

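View pics/m4.png

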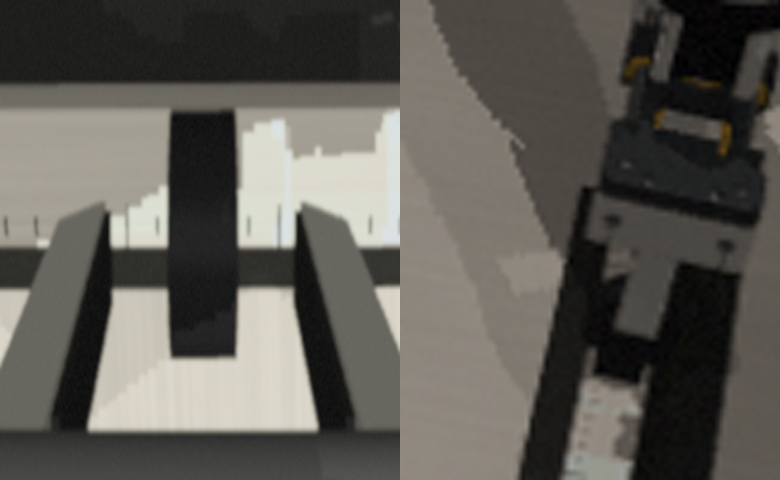

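```bash
python3 - <<'E'
from h import *
z=np.load('pics/w4.npz');C=(z['a'],z['b'],z['c'],z['d']);P=cloud(C,z['dep'])
for v in range(262,320,3): print(v,[P[v,u].round(0).tolist() for u in (266,274,276,325,378,388)])
z=np.load('pics/s4.npz');C=(z['a'],z['b'],z['c'],z['d']);P=cloud(C,z['dep'])
for v in range(224,256,2): print(v,[P[v,u].round(0).tolist() for u in (478,480,482,484,486)])
E
```

```text
262 [[448.0, 292.0, 28.0], [453.0, 292.0, 29.0], [455.0, 292.0, 29.0], [486.0, 306.0, 79.0], [518.0, 289.0, 28.0], [524.0, 289.0, 29.0]]
265 [[448.0, 290.0, 28.0], [453.0, 290.0, 28.0], [454.0, 290.0, 29.0], [486.0, 304.0, 80.0], [518.0, 287.0, 29.0], [524.0, 287.0, 29.0]]
268 [[448.0, 288.0, 29.0], [461.0, 305.0, 82.0], [454.0, 288.0, 29.0], [486.0, 303.0, 82.0], [512.0, 301.0, 78.0], [524.0, 284.0, 28.0]]
271 [[458.0, 304.0, 86.0], [462.0, 303.0, 83.0], [462.0, 303.0, 81.0], [486.0, 302.0, 82.0], [511.0, 300.0, 79.0], [515.0, 301.0, 85.0]]
274 [[459.0, 304.0, 89.0], [462.0, 303.0, 86.0], [463.0, 302.0, 84.0], [486.0, 301.0, 82.0], [511.0, 300.0, 85.0], [515.0, 302.0, 90.0]]
277 [[459.0, 304.0, 93.0], [462.0, 303.0, 89.0], [463.0, 302.0, 88.0], [486.0, 299.0, 84.0], [510.0, 300.0, 90.0], [514.0, 302.0, 95.0]]
280 [[460.0, 304.0, 98.0], [463.0, 302.0, 93.0], [463.0, 301.0, 88.0], [486.0, 298.0, 83.0], [510.0, 300.0, 91.0], [513.0, 302.0, 98.0]]
283 [[461.0, 304.0, 102.0], [463.0, 301.0, 94.0], [463.0, 299.0, 88.0], [486.0, 296.0, 84.0], [510.0, 298.0, 90.0], [513.0, 301.0, 101.0]]
28
[... 2816 characters left out ...]
.0], [498.0, 311.0, 61.0]]
244 [[495.0, 295.0, 48.0], [498.0, 299.0, 52.0], [500.0, 303.0, 55.0], [497.0, 308.0, 53.0], [436.0, 320.0, -3.0]]
246 [[490.0, 297.0, 37.0], [493.0, 301.0, 41.0], [450.0, 310.0, 2.0], [450.0, 315.0, 3.0], [452.0, 319.0, 6.0]]
248 [[492.0, 298.0, 33.0], [491.0, 302.0, 33.0], [460.0, 310.0, 5.0], [455.0, 315.0, 1.0], [457.0, 320.0, 5.0]]
250 [[495.0, 299.0, 29.0], [494.0, 303.0, 30.0], [465.0, 311.0, 3.0], [461.0, 316.0, 1.0], [463.0, 320.0, 3.0]]
252 [[503.0, 299.0, 31.0], [498.0, 304.0, 27.0], [470.0, 312.0, 1.0], [472.0, 316.0, 4.0], [469.0, 321.0, 3.0]]
254 [[509.0, 300.0, 31.0], [480.0, 307.0, 3.0], [479.0, 312.0, 3.0], [476.0, 317.0, 2.0], [478.0, 321.0, 5.0]]
```

Fingertips are at z≈79 with the knob top at 85, so the tips are about 4 mm above the reported TCP. I'll go 2.5 mm lower, which gives roughly 8 mm of overlap and keeps the body just above the console top later, then close.

>>> carry_out([
  [[0,0,0.25],0,0.5],
  [[0,0,0],0,0.4],
  [[0,0,0],0,0.3],
  [[0,0,0],0,0.25],
  [[0,0,0],0,0.2],
  [[0,0,0],0,0.15],
  [[0,0,0],0,0.1],
  [[0,0,0],0,0.05],
  [[0,0,0],0,0],
  [[0,0,0],0,0],
  [[0,0,0],0,0],
], grip_force=55)

```text
clock: 6.37
eef_pos: [486.6, 293.2, 74.2]
eef_rot: [3.142, -0.0, 1.523]
wrist_force: [-1.6, 0.4, 2.7]
finger_gap: 17.1
```

Gripped, gap 17 mm. Lifting and checking.

>>> carry_out([
  [[0,0,-0.5],0,0],
  [[0,0,-1],0,0],
  [[0,0,-2],0,0],
  [[0,0,-2],0,0],
  [[0,0,-1],0,0],
  [[0,0,0],0,0],
  [[0,0,0],0,0],
])

```text
clock: 6.95
eef_pos: [486.5, 293.1, 139.0]
eef_rot: [3.141, -0.0, 1.523]
wrist_force: [0.0, -0.0, -2.8]
finger_gap: 17.1
```

```bash
python3 snap.py wrist w5; python3 - <<'E'
from h import *
z=np.load('pics/w5.npz');C=(z['a'],z['b'],z['c'],z['d']);P=cloud(C,z['dep'])
m=(P[...,2]>70)&(P[...,2]<105);m[:150]=0;m[262:]=0
q=P[m];v=np.linalg.svd(q-q.mean(0),full_matrices=False);print(q.min(0),q.max(0),v[2][0])
m=m&(P[...,2]<100)
for v in range(205,268,4):print(v,P[v,200].round(0),P[v,440].round(0),P[v,325].round(0))
E
```

```text
{'clock': 6.95, 'eef_pos': [486.527, 293.09, 139.022], 'eef_rot': [3.141, -0.0, 1.523], 'finger_gap': 17.105}
[351.9432156  284.49890834  70.00470952] [694.68003987 350.306365    95.94125142] [-0.99987617 -0.00756182  0.01380104]
205 [382. 319.   2.] [583. 309.   2.] [487. 314.   2.]
209 [381. 315.   2.] [583. 306.   3.] [486. 310.   3.]
213 [381. 312.   2.] [583. 302.   2.] [486. 307.   3.]
217 [381. 309.   2.] [583. 299.   3.] [486. 303.   2.]
221 [380. 305.   2.] [583. 295.   3.] [486. 300.   3.]
225 [380. 302.   3.] [583. 292.   3.] [486. 297.   3.]
229 [403. 311.  70.] [563. 304.  71.] [486. 307.  71.]
233 [407. 311.  83.] [560. 303.  83.] [486. 307.  84.]
237 [410. 311.  93.] [557. 303.  93.] [486. 307.  92.]
241 [410. 308.  93.] [557. 301.  93.] [487. 314. 132.]
245 [410. 306.  93.] [557. 298.  93.] [487. 313. 136.]
249 [409. 303.  93.] [557. 296.  93.] [487. 311. 139.]
253 [409. 300.  93.] [557. 293.  94.] [487. 309. 140.]
257 [409. 298.  94.] [557. 291.  93.] [487. 308. 142.]
261 [408. 295.  93.] [557. 288.  94.] [487. 306. 143.]
265 [408. 293.  93.] [557. 286.  94.] [486. 305. 146.]
```

View pics/w5.png

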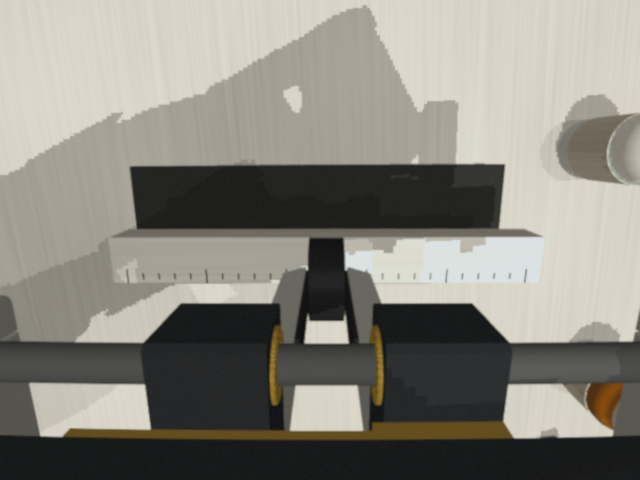

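The ruler hangs level at rows 230–283, and its underside is at z≈67 with the TCP reported at 139. Moving it in front of the cases.

>>> carry_out([
  [[0,0,0],-4.6,0],
  [[-0.8,0,0],-4.7,0],
  [[-1.8,0.2,0],0,0],
  [[-2.5,0.2,0],0,0],
  [[-2.8,0.25,0],0,0],
  [[-2.8,0.25,0],0,0],
  [[-2.8,0.25,0],0,0],
  [[-2.8,0.25,0],0,0],
  [[-2.8,0.25,0],0,0],
  [[-2.8,0.25,0],0,0],
  [[-2.5,0.25,0],0,0],
  [[-2.2,0.25,0],0,0],
  [[-1.5,0.2,0],0,0],
  [[-0.7,0,0],0,0],
  [[0,0,0],0,0],
  [[0,0,0],0,0],
])

```text
clock: 8.33
eef_pos: [544.3, 10.3, 138.4]
eef_rot: [-3.14, -0.0, 1.685]
wrist_force: [0.6, 0.6, -3.0]
finger_gap: 17.0
```

```bash
python3 snap.py top t6 scene s6 wrist w6
```

```text
{'clock': 8.333, 'eef_pos': [544.263, 10.348, 138.36], 'eef_rot': [-3.14, -0.0, 1.685], 'finger_gap': 16.99}
```

View pics/t6.png

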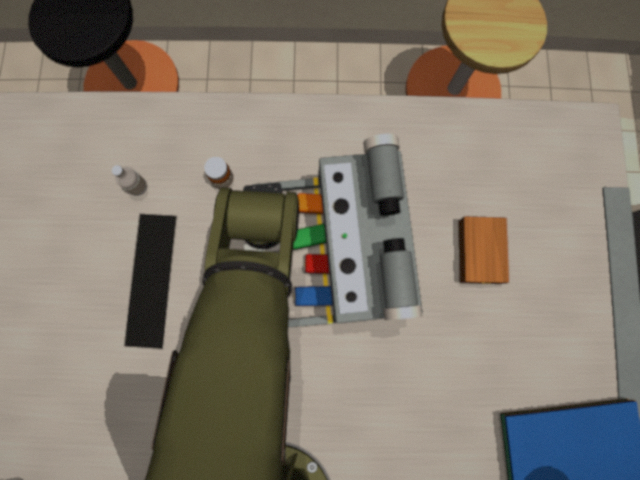

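View pics/s6.png

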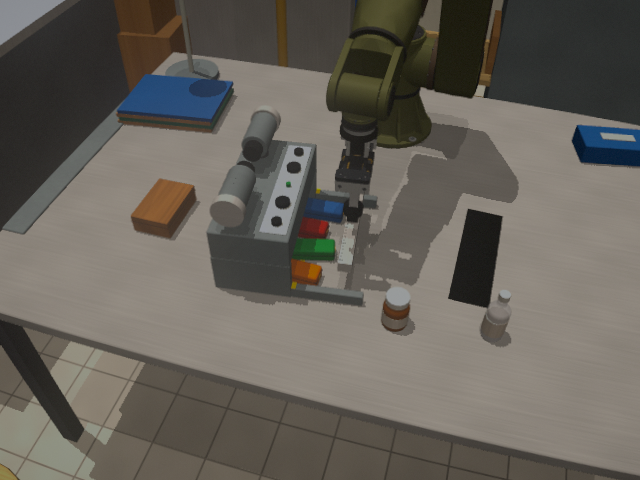

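View pics/w6.png

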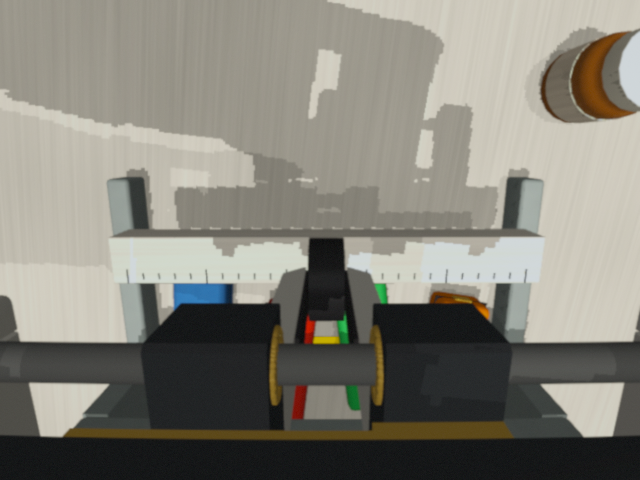

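The wrist view shows the ruler at rows 230–283 between the rails at (128,…) and (522,…), the blue case at (205,295), the orange at (460,305), and yellow line at (326,340). I'll measure rails and ruler alignment from it.

```bash
python3 - <<'E'
from meas import *
z=np.load('pics/w6.npz');C=(z['a'],z['b'],z['c'],z['d']);P=cloud(C,z['dep'])
print('table',np.median(P[150:180,250:400,2]))
m=(P[...,2]>24)&(P[...,2]<36);q=toc(P)
for u0,u1 in((100,150),(500,550)):
    for v0,v1 in ((180,225),(290,325)):
        s=m[v0:v1,u0:u1];w=q[v0:v1,u0:u1][s]
        print('rail',u0,v0,s.sum(),w.min(0).round(1),w.max(0).round(1),w.mean(0).round(1))
    mm=np.zeros_like(m);mm[180:225,u0:u1]=1;mm[290:325,u0:u1]=1;w=q[m&mm]
    # centre per x bin fit
    bins=np.round(w[:,0]/4);xs=[];ys=[]
    for b in np.unique(bins):
        k=w[bins==b][:,1]
        if len(k)>8: xs.append(b*4);ys.append((k.min()+k.max())/2)
    f=np.polyfit(xs,ys,1);print('centre line y=',f,'angle deg',np.degrees(np.arctan(f[0])))
m=(P[...,2]>88)&(P[...,2]<97);m[:225]=0;m[275:]=0;m[:,:105]=0;m[:,550:]=0
for u in (115,150,200,250,270,380,420,460,500,535):
    k=q[:,u][m[:,u]];print('ruler',u,k.min(0).round(1),k.max(0).round(1))
w=q[m];print('y ends',np.percentile(w[:,1],[.2,99.8]),'z',np.median(P[m][:,2]))
print('tcp',toc(np.array([544.263,10.348])))
E
```

```text
table -0.626572812551359
rail 100 180 1084 [-150.2 -169.3] [-115.4 -151.2] [-133.2 -159.3]
rail 100 290 796 [ -62.2 -169.9] [ -29.6 -151.4] [ -46.6 -159.2]
centre line y= [ 2.22612134e-03 -1.60209986e+02] angle deg 0.127547146724957
rail 500 180 1090 [-149.8  146.9] [-114.8  165.5] [-132.8  155.1]
rail 500 290 830 [-61.6 146.8] [-29.6 165.4] [-46.5 155. ]
centre line y= [-1.22308775e-03  1.55947116e+02] angle deg -0.07007773135859119
ruler 115 [-120.5 -134.1] [ -96.4 -130.4]
ruler 150 [-120.3 -111.6] [ -96.3 -108.5]
ruler 200 [-120.3  -80.3] [-96.  -78.1]
ruler 250 [-120.4  -48.6] [-96.4 -47.2]
ruler 270 [-120.6  -36.1] [-96.4 -35.1]
ruler 380 [-120.4   31.6] [-96.4  32.6]
ruler 420 [-120.4   56.1] [-96.5  57.7]
ruler 460 [-120.6   80.4] [-96.4  82.7]
ruler 500 [-120.4  105.4] [-96.4 108. ]
ruler 535 [-120.5  126.9] [-95.9 130.7]
y ends [-134.93827214  132.60560657] z 92.92244129446004
tcp [-105.83214028   -1.21436171]
```

```bash
python3 - <<'E'
from meas import *
z=np.load('pics/w6.npz');C=(z['a'],z['b'],z['c'],z['d']);p=cv2.imread('pics/w6.png')
hsv=cv2.cvtColor(p,cv2.COLOR_BGR2HSV);m=(hsv[...,0]>22)&(hsv[...,0]<34)&(hsv[...,1]>150)&(hsv[...,2]>80)
v,u=np.nonzero(m);k=(v>325)&(v<360)&(u>300)&(u<355);print(k.sum(),v[k].min(),v[k].max(),toc(pz(C,[(326,v[k].min()-.5),(326,v[k].max()+.5)],0)))
# top image: yellow on rails z=30 and line z=0
C=cal('top');p=cv2.imread('pics/top0.png');hsv=cv2.cvtColor(p,cv2.COLOR_BGR2HSV);m=(hsv[...,0]>20)&(hsv[...,0]<34)&(hsv[...,1]>130)&(hsv[...,2]>60)
m[:, :300]=0;m[:,345:]=0
n,l,st,ce=cv2.connectedComponentsWithStats(m.astype(np.uint8))
for i in range(1,n):
    if st[i][4]>8: print(st[i],toc(pz(C,[ce[i]],0)),toc(pz(C,[ce[i]],30)))
# case near-end edges in top: extents of top face at z=34
d=np.load('pics/top0.npy');P=cloud(C,d)
for nme,mm in cases(C,p,P,(-20,60)).items():
    n,l,st,ce=cv2.connectedComponentsWithStats(mm.astype(np.uint8));i=1+np.argmax(st[1:,4])
    c=max(cv2.findContours((l==i).astype(np.uint8),0,1)[0],key=cv2.contourArea);q=toc(pz(C,c.reshape(-1,2).astype(float),34))
    print(nme,q.min(0).round(1),q.max(0).round(1), 'outer corner ys at xmin',q[q[:,0].argmin()].round(1))
E
```

```text
183 337 343 [[-5.63422712 -1.25610332]
 [ 1.40845309 -1.26324004]]
[313 177   6   9  43] [[  1.83750155 166.78831094]] [[  0.59812336 157.93388307]]
[314 188   5   6  21] [[  0.29079383 144.40065021]] [[ -0.906244   136.15907332]]
[317 214   5  11  44] [[ 0.22078087 73.8457279 ]] [[-0.97434039 67.5355566 ]]
[320 244   5  10  45] [[0.34523602 3.48792626]] [[-0.85329214 -0.89623552]]
[323 274   5  12  53] [[  0.23661981 -69.3171203 ]] [[ -0.95893503 -71.70828046]]
[326 306   7  17  85] [[   1.20587474 -148.4624149 ]] [[-1.62129746e-02 -1.48687012e+02]]
blue [ -70.6 -127.2] [  9.2 -84.4] outer corner ys at xmin [ -70.6 -119.7]
red [-43.5 -58. ] [  9.4 -10.7] outer corner ys at xmin [-43.5 -46.3]
green [-69.7   5.1] [ 9.  54.7] outer corner ys at xmin [-69.7  38.7]
orange [-50.8  78.2] [  9.5 132.3] outer corner ys at xmin [-50.8  95.3]
```

>>> carry_out([
  [[0,0.25,1.5],0,0],
  [[0,0,2],0,0],
  [[0,0,1.6],0,0],
  [[0,0,1],0,0],
  [[0,0,0.5],0,0],
  [[0,0,0],0,0],
  [[-0.4,0,0],0,0],
  [[-0.4,0,0],0,0],
  [[-0.4,0,0],0,0],
  [[-0.4,0,0],0,0],
  [[-0.4,0,0],0,0],
  [[-0.4,0,0],0,0],
  [[-0.4,0,0],0,0],
  [[-0.4,0,0],0,0],
  [[-0.4,0,0],0,0],
  [[-0.4,0,0],0,0],
  [[0,0,0],0,0],
])

```text
clock: 9.9
eef_pos: [551.8, -30.3, 73.0]
eef_rot: [-3.142, 0.0, 1.685]
wrist_force: [0.4, 0.2, -2.9]
finger_gap: 17.0
```

```bash
python3 snap.py wrist w7 top t7 scene s7;python3 - <<'E'
from meas import *
z=np.load('pics/w7.npz');C=(z['a'],z['b'],z['c'],z['d']);P=cloud(C,z['dep']);q=toc(P)
m=(P[...,2]>20)&(P[...,2]<33);m[:225]=0;m[275:]=0
for u in (150,200,250,400,440,480,):
    k=q[:,u][m[:,u]];print('ruler',u,k.min(0).round(1),k.max(0).round(1),np.median(P[:,u,2][m[:,u]]))
s=manip.read_state();print('tcp',toc(s['eef_pos']))
E
```

```text
{'clock': 9.9, 'eef_pos': [551.804, -30.327, 72.954], 'eef_rot': [-3.142, 0.0, 1.685], 'finger_gap': 17.017}
ruler 150 [ -79.3 -109.2] [ -54.8 -106.1] 26.825219693163632
ruler 200 [-79.1 -77.3] [-54.8 -75.2] 27.363185291092265
ruler 250 [-79.  -46.1] [-54.7 -44.7] 27.11889019664916
ruler 400 [-78.9  46.5] [-54.2  47.9] 27.119059525843795
ruler 440 [-78.6  70.8] [-54.2  73. ] 27.422686380650532
ruler 480 [-78.7  95.4] [-54.5  98.1] 27.3910818178137
tcp [-65.16620004   1.52138444]
```

View pics/w7.png

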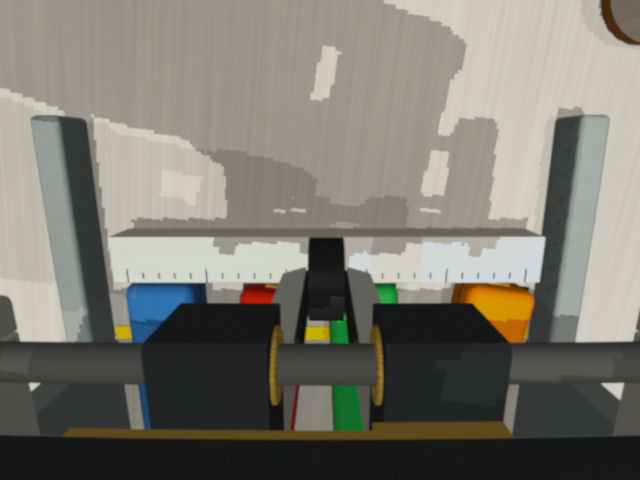

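View pics/s7.png

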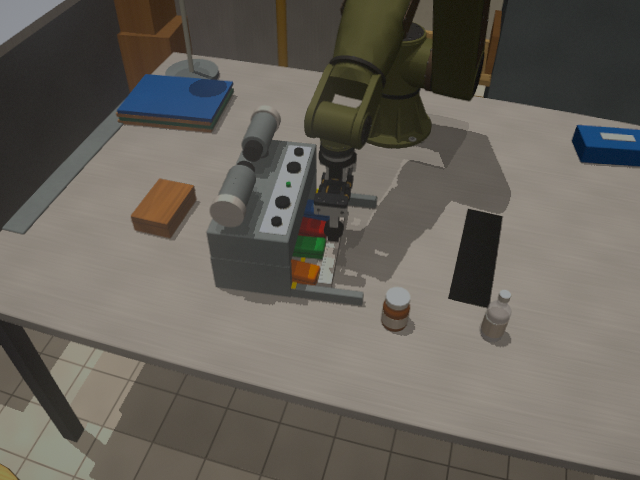

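The ruler is still level at rows 232–282. It is in contact with blue and green, and all four ends are within its length. Continuing to about 6 mm short of the line.

>>> carry_out([
  [[-0.3,0,0],0,0],
  [[-0.4,0,0],0,0],
  [[-0.4,0,0],0,0],
  [[-0.4,0,0],0,0],
  [[-0.4,0,0],0,0],
  [[-0.4,0,0],0,0],
  [[-0.3,0,0],0,0],
  [[-0.3,0,0],0,0],
  [[-0.3,0,0],0,0],
  [[-0.3,0,0],0,0],
  [[-0.3,0,0],0,0],
  [[-0.3,0,0],0,0],
  [[-0.2,0,0],0,0],
  [[0,0,0],0,0],
  [[0,0,0],0,0],
])

```text
clock: 11.3
eef_pos: [556.7, -72.5, 73.0]
eef_rot: [-3.142, 0.0, 1.685]
wrist_force: [-0.5, 0.4, -2.3]
finger_gap: 17.2
```

```bash
cat > rul.py <<'E'
import sys
from meas import *
z=np.load(f'pics/{sys.argv[1]}.npz');C=(z['a'],z['b'],z['c'],z['d']);P=cloud(C,z['dep']);q=toc(P)
m=(P[...,2]>20)&(P[...,2]<33);m[:225]=0;m[275:]=0
for u in (130,160,200,250,400,440,480,530):
    k=q[:,u][m[:,u]];print('ruler',u,k.min(0).round(1),k.max(0).round(1),np.median(P[:,u,2][m[:,u]]))
s=manip.read_state();print('tcp',toc(s['eef_pos']))
E
python3 snap.py wrist w8 top t8 scene s8; python3 rul.py w8
```

```text
{'clock': 11.3, 'eef_pos': [556.67, -72.483, 72.967], 'eef_rot': [-3.142, 0.0, 1.685], 'finger_gap': 17.215}
ruler 130 [ -37. -122.] [ -12.2 -118.6] 27.06740879777462
ruler 160 [ -37.3 -103.1] [ -12.2 -100.1] 26.829377985257096
ruler 200 [-37.2 -77.6] [-11.9 -75.4] 27.077239160408624
ruler 250 [-37.1 -46. ] [-12.2 -44.7] 26.934008304583926
ruler 400 [-36.7  46.5] [-11.8  47.8] 27.085100228793124
ruler 440 [-36.6  70.9] [-11.9  72.9] 27.49359362209657
ruler 480 [-36.5  95.6] [-11.8  98.1] 27.279286269653028
ruler 530 [-36.5 126.1] [-12.  129.7] 27.69127326051509
tcp [-22.29113169   1.5486162 ]
```

View pics/w8.png

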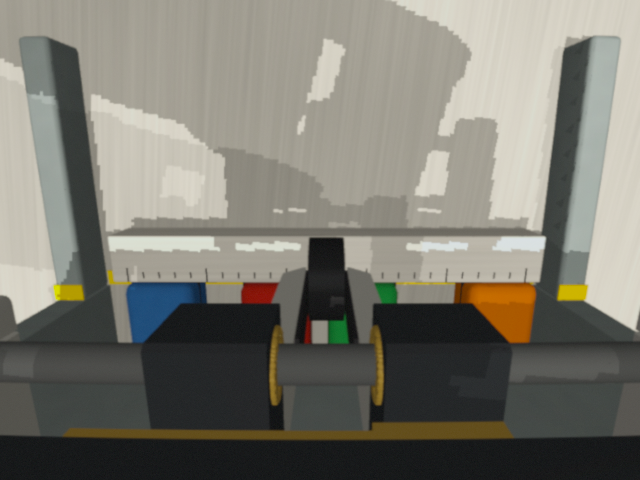

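View pics/t8.png

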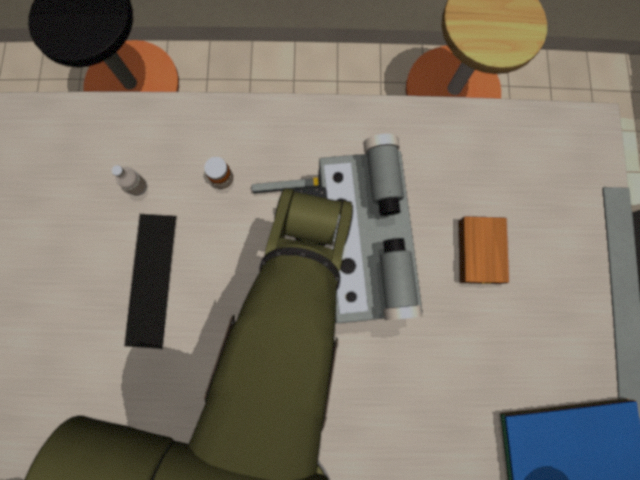

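```bash
cat > marks.py <<'E'
import sys
from meas import *
z=np.load(f'pics/{sys.argv[1]}.npz');C=(z['a'],z['b'],z['c'],z['d']);p=cv2.imread(f'pics/{sys.argv[1]}.png')
hsv=cv2.cvtColor(p,cv2.COLOR_BGR2HSV);m=(hsv[...,0]>20)&(hsv[...,0]<36)&(hsv[...,1]>120)&(hsv[...,2]>80);m[:230]=0;m[345:]=0;m[:,95:545]=0
n,l,st,ce=cv2.connectedComponentsWithStats(m.astype(np.uint8))
for i in range(1,n):
    if st[i][4]>40:
        v,u=np.nonzero(l==i);um=int(np.median(u));vv=v[u==um];print(st[i],toc(pz(C,[(um,vv.min()-.5),(um,vv.max()+.5)],30)).round(1).tolist())
E
python3 marks.py w8
```

```text
[ 53 285  32  16 465] [[-6.2, -160.0], [4.5, -161.7]]
[557 284  31  17 470] [[-5.6, 155.9], [5.1, 157.5]]
```

Rail marks centre at x≈−0.5 in this view, and the ruler's pushing face is at −6.85 and parallel to them. Advance 6.3 mm more, slowly.

>>> carry_out([
  [[-0.1,0,0],0,0],
  [[-0.15,0,0],0,0],
  [[-0.15,0,0],0,0],
  [[-0.13,0,0],0,0],
  [[-0.1,0,0],0,0],
  [[0,0,0],0,0],
  [[0,0,0],0,0],
  [[0,0,0],0,0],
])

```text
clock: 12.12
eef_pos: [557.4, -78.6, 73.0]
eef_rot: [-3.142, 0.0, 1.685]
wrist_force: [0.6, 1.7, -2.6]
finger_gap: 17.3
```

```bash
python3 snap.py wrist w9 scene s9; python3 rul.py w9; python3 marks.py w9
```

```text
{'clock': 12.117, 'eef_pos': [557.361, -78.571, 72.958], 'eef_rot': [-3.142, 0.0, 1.685], 'finger_gap': 17.288}
ruler 130 [ -31.1 -122.1] [  -6.  -118.2] 27.248348271882392
ruler 160 [ -31.3 -103.1] [ -6.  -99.9] 27.075971494158978
ruler 200 [-31.2 -77.6] [ -6.1 -75.1] 27.178224855392415
ruler 250 [-30.9 -46.1] [ -5.8 -44.7] 27.018650953644112
ruler 400 [-31.1  46.5] [-6.1 47.7] 27.05741930615757
ruler 440 [-30.8  71. ] [-5.9 72.9] 27.24648591912164
ruler 480 [-30.7  95.4] [-5.5 98.2] 27.033498481894384
ruler 530 [-30.8 126.5] [ -5.5 130.1] 27.13805870377749
tcp [-16.03002817   1.53323753]
[ 52 275  31  17 492] [[-6.7, -160.2], [4.6, -162.1]]
[558 275  31  17 488] [[-6.1, 155.5], [5.2, 157.2]]
```

View pics/w9.png

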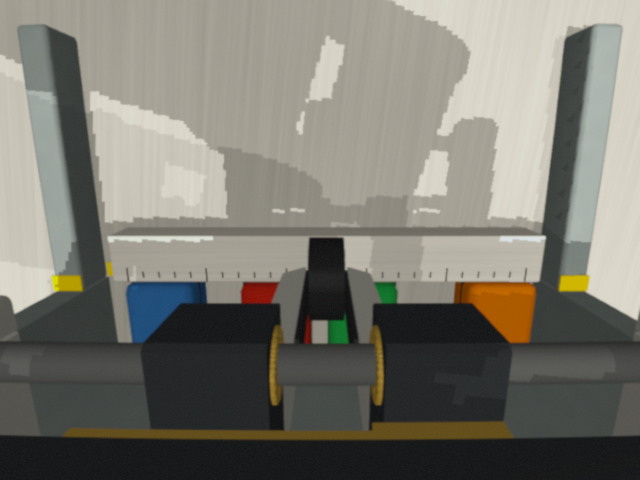

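The face is at −1.0 and the marks at about −0.75, so they agree within 0.3 mm. Backing straight off, lifting, and going to the mat to see the bay unobstructed.

>>> carry_out([
  [[0.2,0,0],0,0],
  [[0.5,0,0],0,0],
  [[1,0,0],0,0],
  [[1.5,0,0],0,0],
  [[2,0,0],0,0],
  [[2,0,0],0,0],
  [[1.3,0,-1],0,0],
  [[0.5,0,-2],0,0],
  [[0,0,-2],0,0],
  [[0.3,0,-1.5],0,0],
  [[1,0,0],0,0],
  [[2,-0.2,0],0,0],
  [[2.7,-0.3,0],0,0],
  [[2.7,-0.3,0],0,0],
  [[2.7,-0.3,0],0,0],
  [[2.7,-0.3,0],0,0],
  [[2.7,-0.3,0],0,0],
  [[2.7,-0.3,0],0,0],
  [[2.7,-0.3,0],0,0],
  [[2.7,-0.3,0],0,0],
])

```text
clock: 13.88
eef_pos: [491.6, 257.2, 137.5]
eef_rot: [-3.141, 0.0, 1.686]
wrist_force: [0.8, 0.5, -2.3]
finger_gap: 17.6
```

>>> carry_out([
  [[2.2,-0.2,0],4.6,0],
  [[1.2,0,0],4.7,0],
  [[0.5,0,0],0,0],
  [[0,0,0],0,0],
  [[0,0,0],0,0],
])

```text
clock: 14.3
eef_pos: [487.8, 293.7, 137.6]
eef_rot: [-3.141, 0.001, 1.526]
wrist_force: [0.3, -0.5, -3.1]
finger_gap: 17.1
```

```bash
python3 snap.py wrist w10 top t10 scene s10; python3 - <<'E'
import cv2
p=cv2.imread('pics/t10.png');cv2.imwrite('pics/t10c.png',cv2.resize(p[160:340,230:350],None,fx=3.3,fy=3.3,interpolation=cv2.INTER_CUBIC))
E
```

```text
{'clock': 14.3, 'eef_pos': [487.841, 293.669, 137.641], 'eef_rot': [-3.141, 0.001, 1.526], 'finger_gap': 17.124}
```

View pics/t10.png

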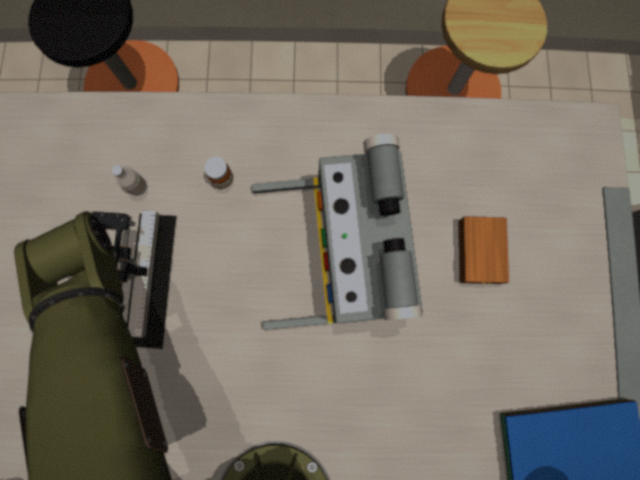

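View pics/t10c.png

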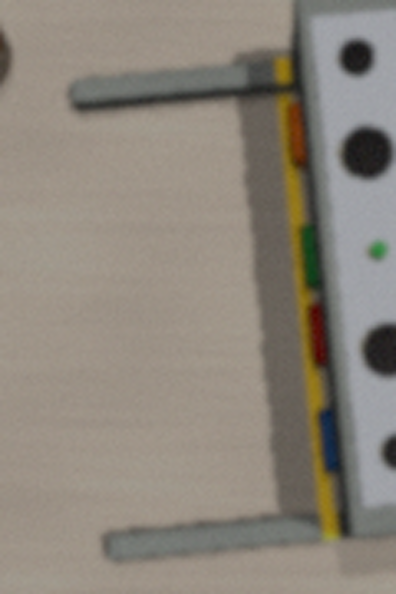

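View pics/w10.png

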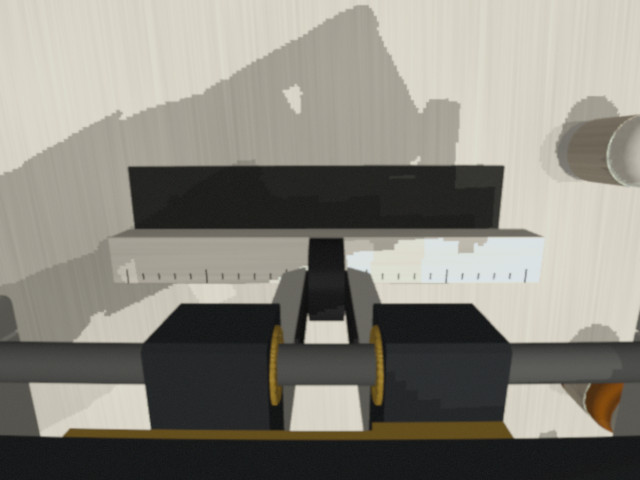

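The top view shows all four case ends in one row on the yellow strip. I'll measure the edges sub-pixel with averaged frames.

```bash
python3 - <<'E'
from meas import *
C=cal('top');p=np.mean([vision.camera('top')[0].astype(float) for _ in range(5)],0)[:,:,::-1]
cv2.imwrite('pics/t11.png',p);o,xc,yc=frame();print('cam',toc(C[2]))
def warp(z,xs,ys):
    X,Y=np.meshgrid(xs,ys);W=o+X[...,None]*xc+Y[...,None]*yc
    uv=proj(C,np.c_[W.reshape(-1,2),np.full(X.size,z)]).astype(np.float32).reshape(X.shape+(2,))
    return cv2.remap(p.astype(np.float32),uv[...,0],uv[...,1],cv2.INTER_CUBIC)
xs=np.arange(-25,15,.5);ys=np.arange(-170,170,1.)
w=warp(0,xs,ys)
cv2.imwrite('pics/warp.png',cv2.resize(w,(800,600)).astype(np.uint8) if 0 else cv2.resize(w.transpose(1,0,2),(800,320)).clip(0,255).astype(np.uint8))
# print profiles of mean color along x for case strips and bare line strips
yoff=-2
for n,(a,b) in dict(blue=(-120,-92),red=(-52,-20),green=(10,42),orange=(88,120),bare1=(-78,-68),bare2=(-6,2),bare3=(62,74)).items():
    k=(ys>=a)&(ys<=b);pr=w[k].mean(0);print(n)
    print('  ',[(float(x),*map(int,c)) for x,c in zip(xs[30::3],pr[30::3])])
E
```

```text
cam [ -43.43741715 -156.66703755]
blue
   [(-10.0, 86, 95, 102), (-8.5, 83, 96, 105), (-7.0, 76, 99, 112), (-5.5, 65, 104, 121), (-4.0, 50, 109, 130), (-2.5, 38, 108, 131), (-1.0, 34, 99, 121), (0.5, 41, 83, 101), (2.0, 52, 65, 74), (3.5, 62, 51, 47), (5.0, 69, 44, 28), (6.5, 71, 42, 21), (8.0, 68, 41, 20), (9.5, 61, 38, 22), (11.0, 52, 37, 27), (12.5, 48, 42, 37), (14.0, 56, 55, 53)]
red
   [(-10.0, 89, 98, 106), (-8.5, 86, 99, 108), (-7.0, 79, 102, 114), (-5.5, 68, 106, 123), (-4.0, 52, 109, 130), (-2.5, 37, 108, 132), (-1.0, 24, 98, 124), (0.5, 17, 81, 109), (2.0, 13, 60, 94), (3.5, 11, 40, 85), (5.0, 11, 26, 81), (6.5, 14, 20, 79), (8.0, 17, 20, 75), (9.5, 20, 23, 66), (11.0, 27, 30, 57), (12.5, 40, 42, 53), (14.0, 55, 57, 59)]
green
   [(-10.0, 88, 97, 104), (-8.5, 85, 98, 107), (-7.0, 77, 101, 113), (-5.5, 65, 105, 122), (-4.0, 50, 109, 130), (-2.5, 35, 108, 131), (-1.0, 24, 100, 121), (0.5, 21, 87, 100), (2.0, 22, 73, 72), (3.5, 24, 66, 45), (5.0, 26, 65, 27), (6.5, 27, 65, 20), (8.0, 28, 62, 20), (9.5, 29, 57, 23), (11.0, 33, 51, 30), (12.5, 41, 51, 40), (14.0, 56, 60, 56)]
o
[... 866 characters left out ...]
1.0, 24, 110, 135), (0.5, 19, 102, 127), (2.0, 22, 95, 119), (3.5, 29, 85, 109), (5.0, 38, 76, 100), (6.5, 45, 68, 90), (8.0, 47, 58, 78), (9.5, 45, 52, 66), (11.0, 42, 46, 56), (12.5, 47, 49, 53), (14.0, 59, 61, 61)]
bare3
   [(-10.0, 86, 95, 103), (-8.5, 83, 98, 107), (-7.0, 76, 101, 114), (-5.5, 65, 107, 124), (-4.0, 50, 113, 135), (-2.5, 35, 117, 142), (-1.0, 25, 119, 147), (0.5, 23, 119, 146), (2.0, 29, 116, 143), (3.5, 40, 111, 134), (5.0, 52, 101, 120), (6.5, 60, 90, 104), (8.0, 63, 78, 87), (9.5, 60, 68, 73), (11.0, 53, 58, 60), (12.5, 52, 55, 56), (14.0, 61, 63, 62)][ WARN:0@4.792] global loadsave.cpp:1063 imwrite_ Unsupported depth image for selected encoder is fallbacked to CV_8U.
```

View pics/warp.png

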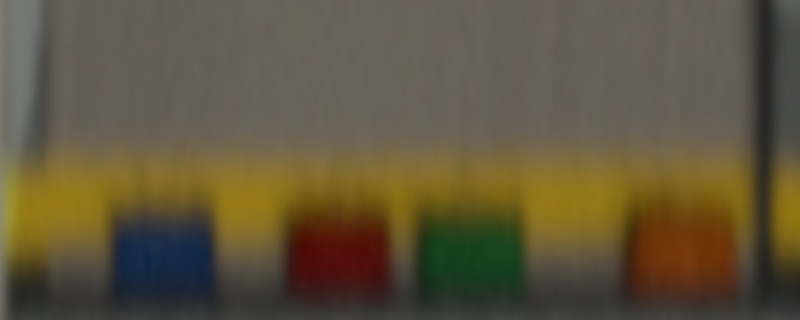

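Line centre measures −0.3 and the case edges 1.0 to 2.0, raw and uncorrected for parallax or rounded edges, so all ends lie on the yellow line within about 1 mm of each other. Now placing the ruler on the mat.

>>> carry_out([
  [[0.95,-0.7,0.8],0,0],
  [[0,0,1.5],0,0],
  [[0,0,1.5],0,0],
  [[0,0,1.2],0,0],
  [[0,0,0.7],0,0],
  [[0,0,0.3],0,0],
  [[0,0,0.2],0,0],
  [[0,0,0.1],0,0],
  [[0,0,0],0,0],
  [[0,0,0],0,0],
])

```text
clock: 15.53
eef_pos: [481.8, 303.9, 75.6]
eef_rot: [3.141, -0.0, 1.523]
wrist_force: [-0.2, -1.1, -3.2]
finger_gap: 17.5
```

```bash
python3 snap.py wrist w12; python3 - <<'E'
from h import *
z=np.load('pics/w12.npz');C=(z['a'],z['b'],z['c'],z['d']);P=cloud(C,z['dep'])
m=(P[...,2]>23)&(P[...,2]<36);m[:220]=0;m[275:]=0
for u in (130,200,440,520):
    k=P[:,u][m[:,u]];print(u,k[0].round(1),np.median(k[:,2]).round(1))
E
```

```text
{'clock': 15.533, 'eef_pos': [481.807, 303.868, 75.597], 'eef_rot': [3.141, -0.0, 1.523], 'finger_gap': 17.518}
130 [359.7 323.7  24.6] 29.5
200 [403.8 321.5  24.5] 29.8
440 [553.8 314.5  23.1] 29.8
520 [604.3 312.2  23.7] 30.1
```

View pics/w12.png

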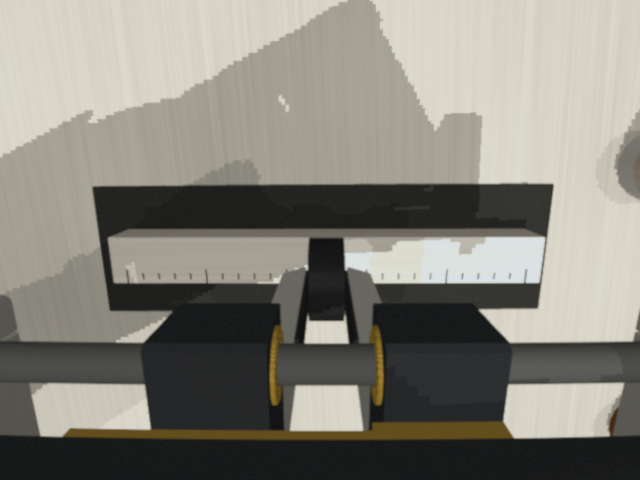

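The ruler is centred on the mat and still about 1 mm up (wrist force −3 N). Lower it to contact.

>>> carry_out([
  [[0,0,0.06],0,0],
  [[0,0,0.06],0,0],
  [[0,0,0],0,0],
  [[0,0,0],0,0],
])

```text
clock: 15.92
eef_pos: [481.7, 303.8, 74.2]
eef_rot: [3.141, -0.0, 1.523]
wrist_force: [-1.4, 0.9, 0.6]
finger_gap: 17.6
```

Force is now about 0, so it is resting on the mat. Opening gently, then rising.

>>> carry_out([
  [[0,0,0],0,0.2],
  [[0,0,0],0,0.25],
  [[0,0,0],0,0.35],
  [[0,0,0],0,0.5],
  [[0,0,0],0,0.5],
  [[0,0,0],0,0.5],
  [[0,0,0],0,0.5],
  [[0,0,-0.5],0,0.5],
  [[0,0,-1],0,0.5],
  [[0,0,-2],0,0.5],
  [[0,0,-3],0,0.5],
  [[0,0,-3],0,0.5],
  [[0,0,-3],0,0.5],
  [[0,0,-2],0,0.5],
  [[0,0,0],0,0.5],
  [[0,0,0],0,0.5],
])

```text
clock: 17.25
eef_pos: [481.8, 303.9, 220.4]
eef_rot: [3.139, -0.001, 1.523]
wrist_force: [0.1, 0.1, -0.8]
finger_gap: 47.2
```

```bash
python3 snap.py wrist w13 top t13 scene s13; python3 - <<'E'
from h import *
z=np.load('pics/w13.npz');C=(z['a'],z['b'],z['c'],z['d']);P=cloud(C,z['dep'])
m=(P[...,2]>22)&(P[...,2]<36);m[:150]=0;m[265:]=0;m[:,:150]=0;m[:,480:]=0
q=P[m][:,:2].astype(np.float32);print(cv2.minAreaRect(q),np.median(P[m][:,2]))
E
```

```text
{'clock': 17.25, 'eef_pos': [481.779, 303.894, 220.427], 'eef_rot': [3.139, -0.001, 1.523], 'finger_gap': 47.222}
((481.58258056640625, 303.22503662109375), (30.32569122314453, 270.52978515625), 87.21517944335938) 28.30819188806214
```

View pics/w13.png

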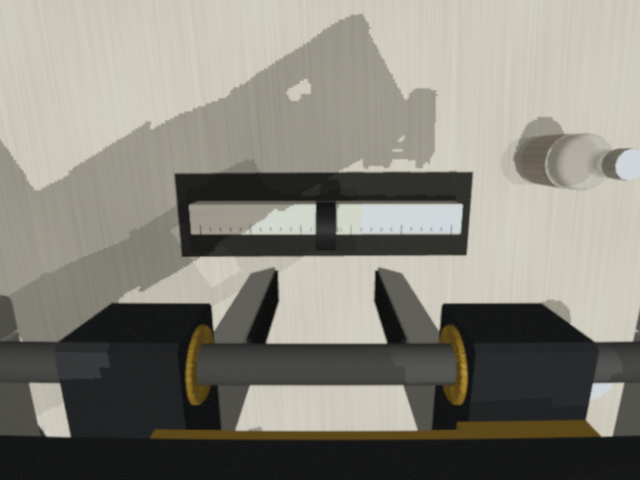

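View pics/s13.png

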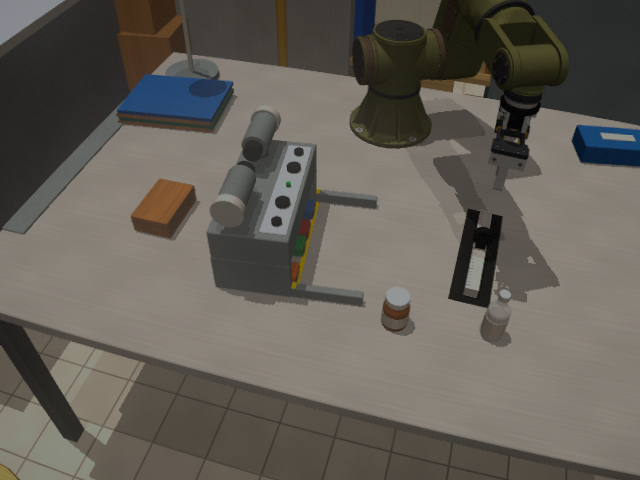

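The ruler stands centred on the mat: centre (481.6, 303.2) against mat (480.7, 302.4), angle within about 0.2°. One last close look at the case ends in the scene view.

```bash
python3 - <<'E'
from meas import *
p=cv2.imread('pics/s13.png');cv2.imwrite('pics/s13c.png',cv2.resize(p[185:300,275:335],None,fx=5,fy=5,interpolation=cv2.INTER_CUBIC))
z=np.load('pics/t13.npz');P=cloud((z['a'],z['b'],z['c'],z['d']),z['dep'])
for n,(v,u) in dict(box=(250,485),jar=(163,215),bottle=(172,120)).items(): print(n,np.round(P[v,u],1))
E
```

```text
box [ 557.  -460.1   51. ]
jar [736.1 147.8  85.1]
bottle [696.8 339.2 134.4]
```

View pics/s13c.png

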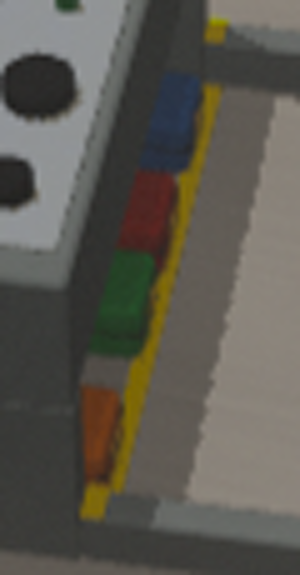

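The crop shows all four case ends parallel to the line, with their bottoms about mid-strip. The bystanders have not moved. Handing in.

```bash
python3 -c "
from cell import workorder
print(workorder.sign_off())"
```

```text
the job is handed in; nothing more can be done
None
```

The job is done and handed in at about 17.5 s of the 59 s allowed. I picked the straightedge up by its knob and pushed the four cases in until their near ends stood in one row on the yellow line. Then I set the straightedge back on the mat and let go.

**Last checks:**
- **Pushing face:** at the end of the push the wrist camera put it at x ≈ −1.0 mm, with the rail marks at −0.75 mm, and it was parallel to them.
- **Case ends:** the top camera showed all four on the yellow strip, within about 1 mm of each other. Its raw edge reading was 1–2 mm past the line's middle, so it disagrees with the wrist reading by up to about 2–3 mm. I put part of that down to parallax and the rounded case edges. I did not measure each case's squareness separately; they look square in the pictures.
- **Straightedge:** it stands centred on the mat within about 1 mm and lies along it to about 0.2°, released.
- **Bottle, jar and lens box:** their positions are unchanged, within measurement noise.

**What did not go as expected:** my first attempt to grip closed just above the knob without touching anything. The cameras showed the fingertips about 4 mm above the reported TCP, not 22 mm beyond it as stated. I went by the camera reading from then on.

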